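# Refit the shoe-arm return spring of a peristaltic pump

### The arm

A 6-joint arm with a two-finger parallel gripper is mounted at the origin on a cart in front of the work surface, level with it; the furniture and walls round the work are solid. World frame = base frame: x ahead of the robot, y to its left, z up, the work surface at z = 0. Lengths are in m, angles in rad, forces in N, time in s.
With the tool pointing down it reaches from about 0.25 to 0.775 m from the base axis. Payload 4 kg.
Tool frame: the origin (TCP) lies midway between the tips of the shut fingers; the grasp point (between the pads) lies 19 mm behind it; z points along the fingers, y is the line along which they close (so a half turn about z gives the same grasp; the last joint's range is limited). The gripper opens to 94 mm and grips with 3 to 60 N. Pads are 16 mm wide; open, the fingers measure 119 mm over their backs; the gripper's body (75 mm by 177 mm) begins 78 mm behind the grasp point.
Start: joints at [-1.225, 0.087, 1.371, -0, 1.684, -0.103], TCP at [0.239, -0.496, 0.206] pointing down, gripper open.
Joint ranges: [-3.1, 3.1], [-0.76, 2.03], [0.27, 2.55], [-1.08, 4.22], [0.17, 2.65], [-2.57, 2.57]. Speed limits (rad/s): [2.79, 2.79, 3.14, 3.14, 3.14, 3.14].

### API

Orientations are given as [roll, pitch, yaw] about the fixed x, y, z axes, in that order (R = Rz(yaw) Ry(pitch) Rx(roll)).
In Python, from bench import robot gives the robot as it stands.
- The arm moves only by the tool servo_tool, never from a script. Its argument "moves" is a list of rows, each a list of 5 numbers: the shift along the tool's x, y, z in units of 25 mm (1.0 is 25 mm), then the turn about the tool's z in units of 6 degrees (1.0 is 6 degrees), then the closure, from 0 (fully open) to 1 (shut). In form: [[dx, dy, dz, yaw, gripper], ...]. A call has 1 to 10 rows; each row is the pose to reach, as a shift and turn from the pose commanded when the call began, along the tool's axes at that moment; what a row does not reach only later rows make up. A row lasts 1/12 s, in which the tool goes at most 41.7 mm and 7.16 degrees, less where a joint would pass 70% of its speed; a pose out of reach is approached as far as the arm can. A call with a gripper value outside its range is refused whole. The fingers move at their own pace and stop on an object; the grip force is fixed at half the most. Time passes only in rows, so rows that repeat a pose let the fingers close. It gives the time, the measured TCP pose, the force, the opening and the grip force at its end, in the units of the state.
- robot.get_obs(): the state, without advancing time (a new reading comes with each control period).
- robot.snapshot(name): name is "scene" or "top"; returns a dict with "image" (420x560x3 uint8, blue, green, red), "fx", "fy", "cx", "cy" (pixels), "eye" and "orientation" of the camera in the world. Camera axes: x right, y down, z forward; pixel columns grow to the right and rows downward; lengths in m; the calibration is good to about 2 mm. A picture is of the moment at which its call begins. There is no depth.
- robot.close_job(): hands the job in; it is judged then, once.
The state is a dict: "time": time; "joint_positions": joint angles; "qvel": joint speeds; "joint_torque": joint torques, N m; "tool_pos": TCP position; "ee_rot": TCP orientation; "wrist_force": force on the tool from outside, world axes, zero at the start; "wrist_torque": the same for the moment, N m; "width": finger opening in m; "finger_force": force on a finger pad.
Only numpy, scipy, OpenCV 4.12 (cv2) and the standard library are available. Lean on these libraries where they do the work, as an engineer would, in place of code of your own. Each camera call takes 0.05 s, during which the arm holds its last target. There are 200 camera calls.

### The job

Refit the return spring of the uncovered peristaltic pump: put the spring's hook through the hole in the lug of the swing arm, feeling for it gently because the hook's wire bends easily, then stretch the spring and drop its eye over the head of the post into the groove, so that the spring alone holds the arm closed against the rotor. Do not overstretch the spring, and leave the other things on the bench where they are.

Things in the scene. Friction and masses are not known exactly. Their poses are not given: they have to be found in the camera images.
- pump: The uncovered peristaltic pump: white housing 170 x 190 x 55 mm (x, y, z) fixed to the table. Origin: centre of its underside; x points to its back, y to its left seen from its front panel, z up. Its flat top (the deck) is at z = 55 mm; on it, 30 mm behind the centre, stands the three-roller rotor (67 mm across, 29 mm high).
- swing_arm: Flat steel arm on the right of the deck. Origin on its pivot, z up; it lies along its own -x, 13 mm wide, top 8 mm above the deck, and swings level. Closed (shoe against rotor) its axes are parallel to the pump's. It starts 0.06 to 0.22 rad open (free end swung to the pump's -y), stays where it is left (0.3 N at the lug moves it) and stops firmly when closed.
- lug_hole (a point): Centre of the spring hole: 5.5 mm round, its axis along the arm's x, through a 3 mm thick upright lug (22 mm wide along the arm's y, its top 31 mm above the deck), 120 mm from the pivot at the arm's free, front end, 20 mm above the deck. Axes as the arm's. In front (-x) of the lug is free deck; behind it only the 8 mm high arm.
- post_groove (a point): Centre of the groove of the spring post near the left front of the deck, 20 mm above the deck. Neck 5 mm thick between a 11 mm shoulder below (top 16.5 mm above the deck) and a domed 8 mm head above (22.5 to 25.5 mm). Axes as the pump's. 125 mm to the pump's +y of the closed arm's hole.
- return_spring: The loose steel tension spring, lying flat. Origin: centre of the underside of its flat-sided end block (10 x 26 x 14 mm in x, y, z: the place to grip, across x); y points to the eye, z up. Spring axis 7 mm above the origin, along y. Coil 13 mm thick, 48 mm long on the -y side; it starts to stretch at 2 N and then takes 0.3 N per mm, bends sideways at about 0.9 N per mm at the hook.
- spring_eye (a point): Centre of the spring's eye: level ring, 13 mm inside, 19 mm outside, 3 mm wire, 24 mm from the block's centre along +y, on the spring axis. Moves rigidly with the block.
- spring_hook (a point): Bend of the hook, on the spring axis, 76 mm from the block along -y (100 mm from the eye) at rest. From it a 3 mm wire leg runs to the spring's +x, its round tip 17 mm out and 3.5 mm back towards the coil. The hook is on a stiff swivel: the leg starts anywhere from 0.31 rad below to 0.48 rad above level (tip 5 mm low to 8 mm high), not shown by this point. Pushes over 3.5 N bend the wire.
- marker: White marker pen with blue cap, 132 mm long, 15 mm thick, lying; leave alone. Origin: underside of its middle.
- timer: White desk timer 66 x 62 x 18 mm in front of the pump; leave alone. Origin: centre of underside.
- tape_roll: White roll of tape lying flat, 70 mm across, 25 mm high, in front of the pump; leave alone. Origin: centre of underside.
- petri_dish: Petri dish, 60 mm across, 14 mm high, left behind the pump; leave alone. Origin: centre of underside.
Mind the look-alikes: they are no part of the job. What is shaped like the return_spring but blue is not meant.

How it is judged:
By the outcome, as a careful person would: the job done as asked, in the order asked, and still so for the second after the job is handed in, with the robot touching nothing.
It also fails if it takes over 67 s, if anything falls off the work surface, if the arm or the gripper's body presses on something with over 40 N, if the wrist force passes 120 N, or if a joint passes its speed limit or range.

## Working session

There is one attempt and no reset: what is moved stays moved. The work goes in short steps, Python scripts to look and compute and a tool call to move; the robot and the scene stay as the last step left them, time stands still between calls to the robot, and variables do not carry over. Pictures are saved under pics/ and viewed, at most 10 in all, crops included, and the job is handed in when it is done.

Besides the shell and the picture viewer there is one more tool, called after "Emit:" as a command line: name --pt "numbers of a row" for each row, then --argument value for the rest. servo_tool: Moves the arm, as the interface text tells. Its arguments: {"type":"object","properties":{"moves":{"type":"array"}},"required":["moves"]}

```bash
mkdir -p pics; ls; cat > h.py <<'E'
import numpy as np,cv2
from bench import robot
from scipy.spatial.transform import Rotation as R
def snap(n,f=None):
    s=robot.snapshot(n)
    if f: cv2.imwrite(f,s["image"])
    return s
E
python3 - <<'E'
from h import *
for n in("top","scene"):
    s=snap(n,f"pics/{n}0.png"); print(n,s["fx"],s["cx"],s["cy"],s["eye"],s["orientation"])
print(robot.get_obs())
E
```

```text
pics
top 380.91120655604794 285.71767093113135 200.5550332197228 [0.37714477 0.01984503 0.92801288] [-2.94470773  0.02467345 -1.59853782]
scene 431.9404279940764 278.28630947164817 206.72972816308456 [ 0.98595937 -0.34855594  0.83515353] [-2.48142744 -0.00263982  0.83249052]
{'time': 0.1, 'joint_positions': array([-1.22510216e+00,  8.78850750e-02,  1.37206748e+00, -3.88534137e-06,
        1.68361449e+00, -1.03081235e-01]), 'qvel': array([ 7.23646304e-05, -2.04409073e-03, -3.87831362e-03, -1.53924816e-04,
       -9.99943376e-04,  7.16747622e-04]), 'joint_torque': array([ 2.76885803e-03, -3.41252875e+01, -3.03302085e+01,  7.20906467e-02,
        3.03670310e-02, -9.77485638e-05]), 'tool_pos': array([ 0.23846198, -0.49507483,  0.20443714]), 'ee_rot': array([-3.13962835e+00, -1.99321222e-04,  4.48774773e-01]), 'wrist_force': array([-0.01843421,  1.1443858 , -1.00598131]), 'wrist_torque': array([-0.00043787,  0.00316934,  0.01491579]), 'finger_force': 0.0, 'width': 0.09435336224238917}
```

View pics/top0.png

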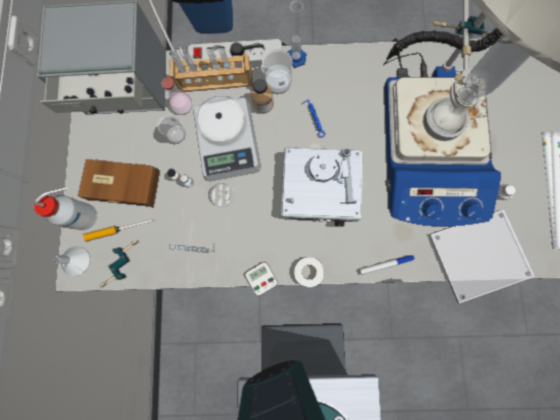

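View pics/scene0.png

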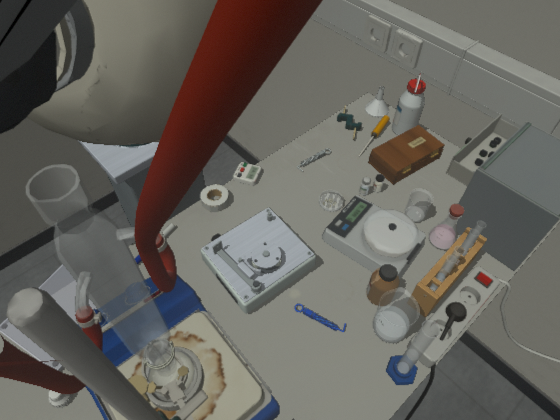

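The top view shows the steel spring at about (190,247), with its hook probably at the right end. The pump is at (322,184), with the swing arm on its right and the lug near (348,203), and the post is near (291,208). The blue spring at (314,118) is the decoy. Next I'll zoom in on the spring and pump.

```bash
python3 - <<'E'
from h import *
t=cv2.imread("pics/top0.png");s=cv2.imread("pics/scene0.png")
def c(im,x,y,w,h):return cv2.resize(im[y:y+h,x:x+w],(400,300),interpolation=cv2.INTER_CUBIC)
o=np.vstack([np.hstack([c(t,158,225,66,50),c(t,270,140,104,78+10)[:300]]),np.hstack([c(s,290,140,54,40),c(s,194,200,128,96)])])
cv2.imwrite("pics/z1.png",o)
E
```

```text
(no output)
```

View pics/z1.png

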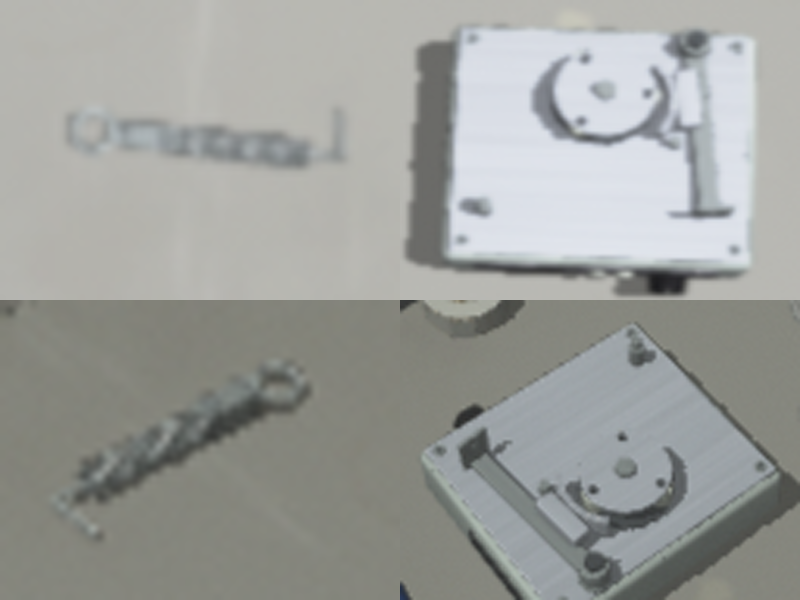

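The spring is nearly world-aligned: its eye points to +y and the hook leg to +x. Pump front faces the robot, with the arm slightly open. Now I'll measure.

```bash
cat >> h.py <<'E'
def ray(s,u,v):
    d=np.array([(u-s["cx"])/s["fx"],(v-s["cy"])/s["fy"],1.]);return np.array(s["eye"]),R.from_euler("xyz",s["orientation"]).apply(d)
def onz(s,u,v,z):
    e,d=ray(s,u,v);return e+d*(z-e[2])/d[2]
def proj(s,p):
    q=R.from_euler("xyz",s["orientation"]).inv().apply(np.array(p)-s["eye"]);return q[:2]/q[2]*[s["fx"],s["fy"]]+[s["cx"],s["cy"]]
def tri(a,ua,b,ub):
    e,d=ray(a,*ua);f,g=ray(b,*ub);k=np.linalg.lstsq(np.stack([d,-g],1),f-e,rcond=None)[0]
    p,q=e+d*k[0],f+g*k[1];return (p+q)/2,np.linalg.norm(p-q)
E
python3 - <<'E'
from h import *
np.set_printoptions(precision=4,suppress=True)
T=snap("top");S=snap("scene")
for n,u in dict(eye=(173,246.4),block=(181.9,247.3),hook=(213.3,250.6),tip=(213.6,243.5)).items(): print(n,onz(T,*u,.007))
# scene crop scale 400/54=7.407 ,7.5
sc=lambda x,y:(290+x/7.407,140+(y-300)/7.5)
for n,a,b in(("eye",(173,246.4),sc(282,385)),("hook",(213.3,250.6),sc(62,505)),("tip",(213.6,243.5),sc(97,533))): print(n,*tri(T,a,S,b))
for n,a,b in(("post",(289.5,200.1),(270.8-0,215.4)),("pivot",(346.2,152.3),(257,283.8)),("lugtop",(348,202.2),(218,244.8))):print(n,*tri(T,a,S,b))
g=cv2.cvtColor(T["image"],6);m=(g>205).astype(np.uint8)
m[:, :275]=0;m[:,370:]=0;m[:140]=0;m[225:]=0
m=cv2.morphologyEx(m,cv2.MORPH_CLOSE,np.ones((15,15),np.uint8))
c=max(cv2.findContours(m,0,2)[0],key=cv2.contourArea)
P=np.array([onz(T,*q,.055)[:2]*1000 for q in c[:,0].astype(float)],np.float32)
r=cv2.minAreaRect(P);print(r,cv2.boundingRect(c))
E
```

```text
eye [0.457 0.314 0.007]
block [0.4542 0.2922 0.007 ]
hook [0.444  0.2157 0.007 ]
tip [0.4611 0.2151 0.007 ]
eye [0.458  0.3167 0.0008] 0.0015683796386533294
hook [ 0.4449  0.2179 -0.0018] 0.0008439154317121647
tip [ 0.4624  0.2178 -0.0023] 0.0016073924211234293
post [0.551  0.0276 0.0632] 0.00012039696785168389
pivot [ 0.6608 -0.1082  0.0686] 0.002235263277426897
lugtop [ 0.5393 -0.1076  0.0707] 0.003924915881075988
((593.4324340820312, -51.04780578613281), (181.29635620117188, 160.6357879638672), 85.69837951660156) (283, 149, 79, 69)
```

```bash
python3 - <<'E'
from h import *
t=cv2.imread("pics/top0.png");s=cv2.imread("pics/scene0.png")
def c(im,x,y,w,h,k):
    o=cv2.resize(im[y:y+h,x:x+w],None,fx=k,fy=k,interpolation=cv2.INTER_LANCZOS4)
    for i in range(0,w,10):
        cv2.line(o,(int((i+.5)*k),0),(int((i+.5)*k),5),(0,0,255),1); cv2.putText(o,str(x+i),(int(i*k),16),0,.35,(0,0,255),1)
    for i in range(0,h,10):
        cv2.line(o,(0,int((i+.5)*k)),(5,int((i+.5)*k)),(0,0,255),1); cv2.putText(o,str(y+i),(7,int((i+.5)*k)+4),0,.35,(0,0,255),1)
    return o
a=c(t,277,140,88,50+36,4.5); b=c(t,277,185,88,30,4.5)
# row1: pump top at 4.5, pump scene ; 
L=np.vstack([c(t,277,143,92,80,4.3)[:344,:395],c(s,200,205,88,58,4.5)[:256,:395]])
Rr=np.vstack([c(s,240,235,80,70,5)[:344,:400],c(t,276,190,90,30,4.4)[:256,:396]][:1]+[np.zeros((1,400,3),np.uint8)])
h=min(600,L.shape[0])
o=np.zeros((600,800,3),np.uint8);o[:L.shape[0],:L.shape[1]]=L
o[:Rr.shape[0],400:400+Rr.shape[1]]=Rr
d=np.hstack([c(t,330,190,34,26,6),c(t,278,190,30,26,6)])[:200,:400]
o[350:350+d.shape[0],400:400+d.shape[1]]=d
cv2.imwrite("pics/z2.png",o)
E
```

```text
(no output)
```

View pics/z2.png

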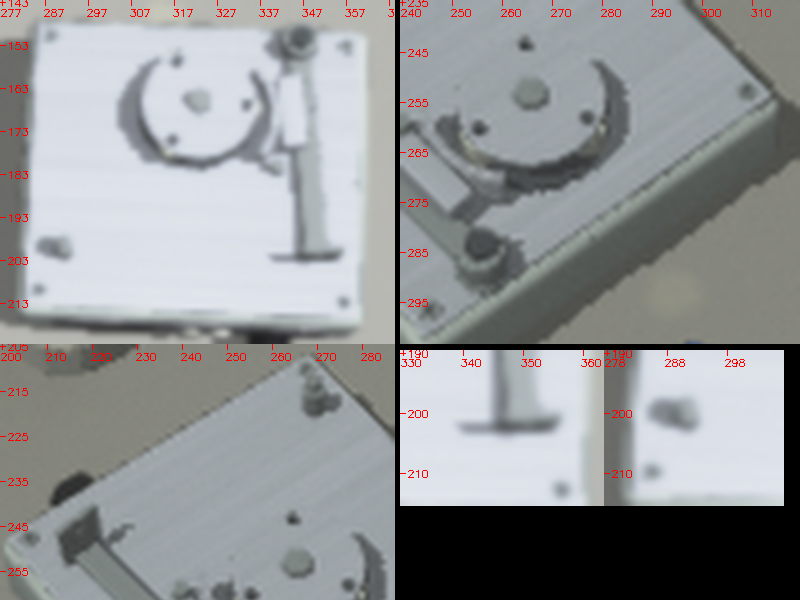

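```bash
python3 - <<'E'
from h import *
np.set_printoptions(precision=4,suppress=True)
T=snap("top");S=snap("scene")
C=[(285.3,147.1),(362.1,150.6),(360.7,217.4),(281.6,215.1)]
P=[onz(T,*c,.055) for c in C];print(np.array(P));print([np.linalg.norm(P[i]-P[i-1]) for i in range(4)],np.mean(P,0))
print("scene deck corners br,bl..",onz(S,200.5,248.5,.055),onz(S,268,205+10/4.5,.055),onz(S,240+378/5-.5,235+97/5-.5,.055))
for n,a,b in(("post",(290.7,199.2),(268.8,213.5)),("lug-y",(356,201.3),(212.8,245.8)),("pivot",(277+301/4.3-.5,143+36/4.3-.5),(240+81/5-.5,235+240/5-.5)),("screw fr",(277+344/4.3-.5,143+302/4.3-.5),(200+31/4.5-.5,205+194/4.5-.5)),("screw bl",(277+51/4.3-.5,143+36/4.3-.5),(240+348/5-.5,235+91/5-.5)),("rotor",(277+199/4.3-.5,143+101/4.3-.5),(240+131/5-.5,235+95/5-.5))):print(n,*tri(T,a,S,b))
print("post on .079",onz(T,290.7,199.2,.079),onz(S,268.8,213.5,.079))
print("lug y end on .086",onz(T,356,201.3,.086),onz(S,212.8,245.8,.086), "lug +y",onz(S,221.1,240.5,.086))
print("arm ctr near lug .063",onz(T,349,199,.063),"arm mid",onz(T,277+(294+320)/2/4.3-.5,143+165/4.3-.5,.063))
E
```

```text
[[ 0.683   0.0339  0.055 ]
 [ 0.6675 -0.1492  0.055 ]
 [ 0.5066 -0.1352  0.055 ]
 [ 0.5178  0.0471  0.055 ]]
[np.float64(0.1656993997433309), np.float64(0.18376779184188388), np.float64(0.16149560744116387), np.float64(0.18262257906868942)] [ 0.5937 -0.0509  0.055 ]
scene deck corners br,bl.. [ 0.5115 -0.1376  0.055 ] [0.5246 0.0422 0.055 ] [0.6846 0.0334 0.055 ]
post [0.5504 0.0238 0.0734] 0.0022568235419030006
lug-y [ 0.5396 -0.1223  0.082 ] 8.560056612843315e-05
pivot [ 0.6609 -0.1092  0.0761] 0.0008748940894792837
screw fr [ 0.5178 -0.1266  0.0543] 0.0004539348874987556
screw bl [0.6736 0.0268 0.0538] 0.0001677074847397722
rotor [ 0.6255 -0.0521  0.0788] 0.000789106708037682
post on .079 [0.5498 0.0247 0.079 ] [0.553 0.02  0.079]
lug y end on .086 [ 0.5388 -0.1216  0.086 ] [ 0.542  -0.1234  0.086 ] lug +y [ 0.5431 -0.1029  0.086 ]
arm ctr near lug .063 [ 0.5492 -0.1098  0.063 ] arm mid [ 0.5923 -0.1098  0.063 ]
```

```bash
cat >> h.py <<'E'
def go(p,yaw=None):
    o=robot.get_obs();y0=o["ee_rot"][2];M=R.from_euler("xyz",o["ee_rot"]).as_matrix()
    d=M.T@(np.array(p)-o["tool_pos"])/.025
    dy=0 if yaw is None else -np.degrees((yaw-y0+np.pi)%(2*np.pi)-np.pi)/6
    print("move",np.round(d,3),"yaw",round(dy,3))
def st():
    o=robot.get_obs();print(round(o["time"],2),np.round(o["tool_pos"],4),np.round(o["ee_rot"],4),"F",np.round(o["wrist_force"],2),"w",round(o["width"],4),round(o["finger_force"],1))
E
python3 -c "
from h import *
go((.4543,.2917,.10),1.44)"
```

```text
move [ 21.435 -24.618   4.221] yaw -9.465
```

Emit:
servo_tool --pt "10.7 -12.3 0 -9.47 0.3" --pt "10.7 -12.3 0 -9.47 0.3" --pt "10.7 -12.3 0 -9.47 0.3" --pt "10.7 -12.3 0 -9.47 0.5" --pt "10.7 -12.3 0 -9.47 0.6" --pt "10.7 -12.3 0 -9.47 0.6" --pt "10.7 -12.3 0 -9.47 0.6" --pt "10.7 -12.3 0 -9.47 0.6" --pt "10.7 -12.3 0 -9.47 0.6" --pt "10.7 -12.3 0 -9.47 0.6"

```text
time: 1.13
tool_pos: [0.3463, -0.0998, 0.2058]
ee_rot: [3.14, -0.0, 1.442]
wrist_force: [1.2, -0.8, 0.8]
width: 0.0376
finger_force: 0.0
```

```bash
python3 -c "
from h import *
go((.4543,.2917,.08),1.44)"
```

```text
move [16.085  2.262  5.04 ] yaw 0.017
```

Emit:
servo_tool --pt "16.1 2.26 2 0 0.6" --pt "16.1 2.26 3 0 0.6" --pt "16.1 2.26 4 0 0.6" --pt "16.1 2.26 5 0 0.6" --pt "16.1 2.26 5 0 0.6" --pt "16.1 2.26 5 0 0.6" --pt "16.1 2.26 5 0 0.6" --pt "16.1 2.26 5 0 0.6" --pt "16.1 2.26 5 0 0.6" --pt "16.1 2.26 5 0 0.6"

```text
time: 1.97
tool_pos: [0.4521, 0.2826, 0.083]
ee_rot: [3.141, 0.0, 1.441]
wrist_force: [0.5, -1.1, -0.1]
width: 0.0373
finger_force: 0.0
```

Emit:
servo_tool --pt "0 0 0 0 0.6" --pt "0 0 0 0 0.6" --pt "0 0 0 0 0.6"

```text
time: 2.22
tool_pos: [0.4519, 0.28, 0.0836]
ee_rot: [-3.141, 0.001, 1.441]
wrist_force: [-0.5, 0.4, 0.4]
width: 0.038
finger_force: 0.0
```

```bash
python3 -c "
from h import *
go((.4543,.2917,.004),1.44);st();T=snap('top');S=snap('scene')
def c(im,x,y):return cv2.resize(im[y:y+60,x:x+80],(400,300),interpolation=cv2.INTER_CUBIC)
cv2.imwrite('pics/g1.png',np.hstack([c(T['image'],150,215),c(S['image'],280,130)]))"
```

```text
move [0.48  0.037 3.185] yaw 0.009
2.22 [0.4519 0.28   0.0836] [-3.1412e+00  1.1000e-03  1.4410e+00] F [-0.54  0.43  0.38] w 0.038 0.0
```

View pics/g1.png

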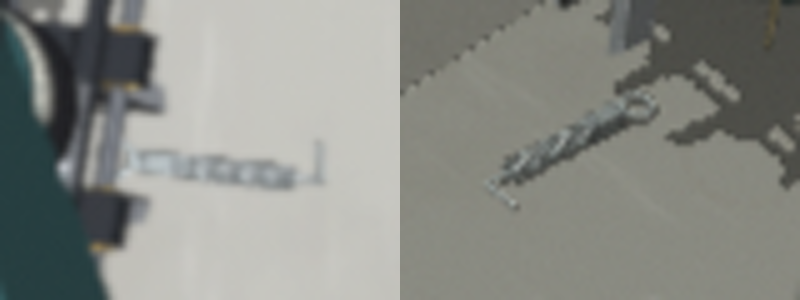

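The fingers straddle the spring's left (eye) end, and it has not been disturbed. Going down to grip.

Emit:
servo_tool --pt "0.48 0.04 1 0 0.6" --pt "0.48 0.04 2 0 0.6" --pt "0.48 0.04 3 0 0.6" --pt "0.48 0.04 3.18 0 0.6" --pt "0.48 0.04 3.18 0 0.6" --pt "0.48 0.04 3.18 0 0.6"

```text
time: 2.82
tool_pos: [0.4556, 0.2917, 0.0059]
ee_rot: [3.14, -0.001, 1.439]
wrist_force: [0.2, -0.6, 0.9]
width: 0.0375
finger_force: 0.0
```

Emit:
servo_tool --pt "0 0 0 0 0.7" --pt "0 0 0 0 0.8" --pt "0 0 0 0 1" --pt "0 0 0 0 1" --pt "0 0 0 0 1" --pt "0 0 0 0 1"

```text
time: 3.32
tool_pos: [0.4549, 0.2925, 0.005]
ee_rot: [3.141, -0.001, 1.441]
wrist_force: [-1.3, 0.3, 3.5]
width: 0.0098
finger_force: 30.0
```

```bash
python3 -c "
from h import *
st();go((.45,.09,.42),1.571)"
```

```text
3.32 [0.4549 0.2925 0.005 ] [ 3.1410e+00 -5.0000e-04  1.4406e+00] F [-1.35  0.29  3.54] w 0.0098 30.0
move [ -8.047   0.868 -16.605] yaw -1.245
```

Emit:
servo_tool --pt "0 0 -1 0 1" --pt "-1 0 -2.5 0 1" --pt "-2 0.5 -4 -0.3 1" --pt "-3 0.5 -5.5 -0.6 1" --pt "-4 0.8 -7 -0.9 1" --pt "-5 0.87 -8.5 -1.24 1" --pt "-6 0.87 -10 -1.24 1" --pt "-7 0.87 -11.5 -1.24 1" --pt "-8 0.87 -13 -1.24 1" --pt "-8 0.87 -14.5 -1.24 1"

```text
time: 4.15
tool_pos: [0.4498, 0.0944, 0.3457]
ee_rot: [-3.139, 0.001, 1.568]
wrist_force: [0.2, 0.4, -0.7]
width: 0.0094
finger_force: 30.0
```

Emit:
servo_tool --pt "0 0 -1.3 0 1" --pt "0 0 -2.2 0 1" --pt "0 0 -2.2 0 1" --pt "0 0 -2.2 0 1" --pt "0 0 -2.2 0 1" --pt "0 0 -2.2 0 1"

```text
time: 4.65
tool_pos: [0.4505, 0.0967, 0.3975]
ee_rot: [-3.137, 0.001, 1.571]
wrist_force: [0.3, 0.1, -1.1]
width: 0.0095
finger_force: 30.0
```

```bash
cat >> h.py <<'E'
def zoom(specs,f,k=5):
    out=[]
    for s,x,y,w,h in specs:
        im=s["image"];o=cv2.resize(im[y:y+h,x:x+w],None,fx=k,fy=k,interpolation=cv2.INTER_CUBIC)
        for i in range(0,w,10):
            cv2.line(o,(int((i+.5)*k),0),(int((i+.5)*k),6),(0,0,255),1);cv2.putText(o,str(x+i),(int(i*k),16),0,.35,(0,0,255),1)
        for i in range(0,h,10):
            cv2.line(o,(0,int((i+.5)*k)),(6,int((i+.5)*k)),(0,0,255),1);cv2.putText(o,str(y+i),(7,int((i+.5)*k)+4),0,.35,(0,0,255),1)
        out.append(o)
    cv2.imwrite(f,np.hstack(out))
E
python3 -c "
from h import *
np.set_printoptions(precision=4,suppress=True)
st();T=snap('top','pics/top2.png');S=snap('scene','pics/scene2.png');p=robot.get_obs()['tool_pos']
a=p+[0,-.076,.003];ua,ub=proj(T,a),proj(S,a);print(ua,ub)
ua=ua.astype(int);ub=ub.astype(int)
zoom([(T,ua[0]-35,ua[1]-40,80,80),(S,ub[0]-40,ub[1]-40,80,80)],'pics/h1.png')"
```

```text
4.65 [0.4505 0.0967 0.3975] [-3.1366  0.0006  1.5707] F [ 0.33  0.09 -1.11] w 0.0095 30.0
[292.9247 222.9299] [226.5549  64.4388]
```

View pics/h1.png

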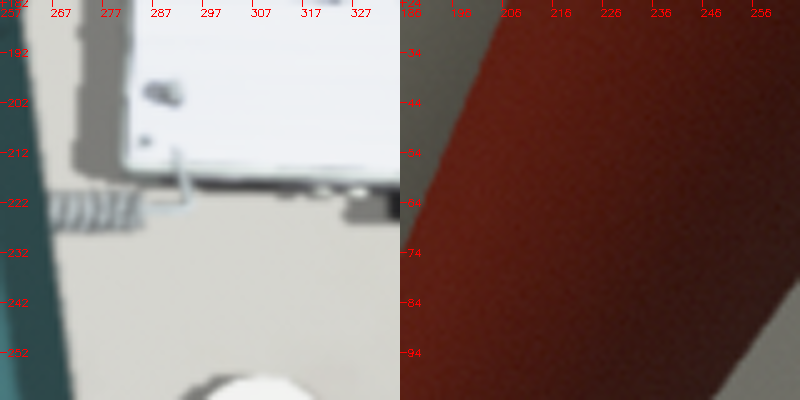

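The top view shows the hook bend at (293.9,221.9) and the tip at (291.7,211.5). A red tube hides the hook in the scene view, so I'll choose a spot where both cameras can see it.

```bash
python3 -c "
from h import *
np.set_printoptions(precision=1,suppress=True)
T=snap('top');S=snap('scene')
for h in [(.45,.05,.3),(.5,.05,.3),(.55,.05,.3),(.5,.1,.35),(.55,.1,.35),(.6,.1,.35),(.6,.15,.4),(.6,.0,.3)]:print(h,proj(T,h),proj(S,h),np.linalg.norm(S['eye']-np.array(h)))
# lying estimate of tip height
im=cv2.imread('pics/scene0.png')
print(proj(S,(.4445,.217,.007)),[proj(S,(.4445+.0166,.220,.007+d)) for d in(-.005,0,.004,.008)],'seen',(298.4,167.3),(303.1,171.1))"
```

```text
(0.45, 0.05, 0.3) [275.7 232.2] [243.2 104.3] 0.8558554716173061
(0.5, 0.05, 0.3) [275.  202.6] [260.3 117.1] 0.8254651123099636
(0.55, 0.05, 0.3) [274.3 173.8] [278.3 130.6] 0.7970550263215959
(0.5, 0.1, 0.35) [241.2 197.5] [280.2  83.6] 0.8202029582222181
(0.55, 0.1, 0.35) [241.  166.5] [299.2  96.5] 0.7916040399215359
(0.6, 0.1, 0.35) [240.9 136.5] [319.4 110.1] 0.7652065207273889
(0.6, 0.15, 0.4) [202.5 125.6] [342.5  73.5] 0.7660817582995256
(0.6, 0.0, 0.3) [302.6 144.9] [276.3 158.6] 0.746220600020483
[298.  165.2] [array([303.1, 169.4]), array([303.2, 168.1]), array([303.3, 167. ]), array([303.4, 165.9])] seen (298.4, 167.3) (303.1, 171.1)
```

```bash
python3 -c "
from h import *
T=snap('top');S=snap('scene')
for h in [(.68,-.03,.36),(.7,-.03,.38),(.66,0,.36)]:print(h,proj(T,h),proj(S,h))
go((.68,.046,.36),1.571)"
```

```text
(0.68, -0.03, 0.36) [320.02680978  84.57316327] [297.30725721 168.82078414]
(0.7, -0.03, 0.38) [320.25841249  66.60353945] [307.4709188  166.91498597]
(0.66, 0, 0.36) [301.90108747  96.73541217] [302.34601071 152.15811538]
move [-2.027  9.172  1.576] yaw -0.004
```

Emit:
servo_tool --pt "-0.4 1.5 0.3 0 1" --pt "-0.8 3 0.6 0 1" --pt "-1.2 4.5 0.9 0 1" --pt "-1.6 6 1.2 0 1" --pt "-2 7.5 1.5 0 1" --pt "-2 9.2 1.5 0 1" --pt "-2 9.2 1.5 0 1" --pt "-2 9.2 1.5 0 1" --pt "-2 9.2 1.5 0 1" --pt "-2 9.2 1.5 0 1"

```text
time: 5.78
tool_pos: [0.6797, 0.0469, 0.3657]
ee_rot: [3.138, 0.0, 1.571]
wrist_force: [-1.0, 0.1, -1.5]
width: 0.0094
finger_force: 30.0
```

```bash
python3 -c "
from h import *
np.set_printoptions(precision=4,suppress=True)
st();T=snap('top','pics/top3.png');S=snap('scene','pics/scene3.png');p=robot.get_obs()['tool_pos']
a=p+[0,-.076,.003];ua,ub=proj(T,a),proj(S,a);print(ua,ub)
ua=ua.astype(int);ub=ub.astype(int)
zoom([(T,ua[0]-20,ua[1]-30,40,50),(S,ub[0]-20,ub[1]-25,40,50)],'pics/h2.png',10)"
```

```text
5.78 [0.6797 0.0469 0.3657] [3.1381 0.0001 1.5709] F [-1.04  0.11 -1.46] w 0.0094 30.0
[319.852   81.8311] [297.6989 163.5115]
```

View pics/h2.png

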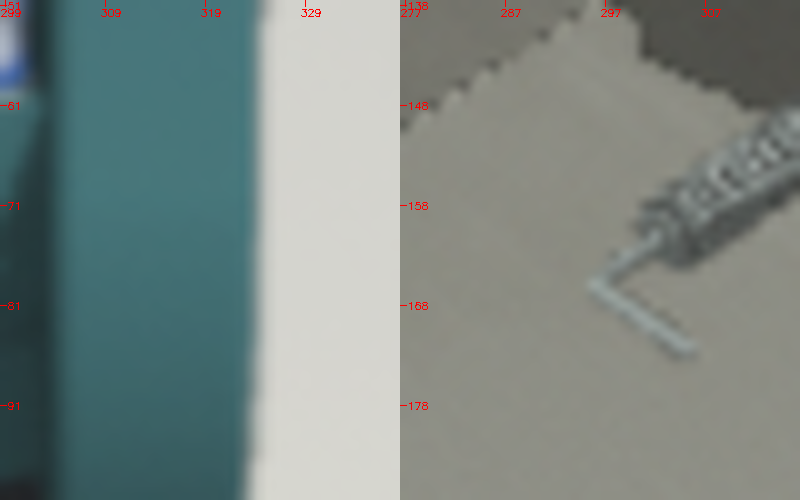

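```bash
python3 -c "
from h import *
np.set_printoptions(precision=2,suppress=True)
S=snap('scene');p=robot.get_obs()['tool_pos']
b=p+[0,-.076,.0015]
for a in np.arange(-.31,.49,.1):print(round(a,2),proj(S,b+[.017*np.cos(a),.0035,.017*np.sin(a)])-proj(S,b))
print('coil end',proj(S,b+[0,.015,0])-proj(S,b))"
```

```text
-0.31 [9.18 7.2 ]
-0.21 [9.45 6.6 ]
-0.11 [9.64 5.93]
-0.01 [9.75 5.18]
0.09 [9.78 4.37]
0.19 [9.73 3.49]
0.29 [9.6  2.56]
0.39 [9.39 1.6 ]
coil end [ 7.23 -4.91]
```

The scene view shows the bend at (296.5,166.0) and the tip at (305.2,172.3). That puts the leg about 0.22 rad below level, with the tip about 3.7 mm low. Moving to a point in front of the lug.

```bash
python3 -c "
from h import *
go((.51,-.037,.12),1.571)"
```

```text
move [-3.354 -6.83   9.843] yaw -0.001
```

Emit:
servo_tool --pt "-0.5 -1.2 1 0 1" --pt "-1 -2.4 2 0 1" --pt "-1.5 -3.6 3 0 1" --pt "-2 -4.8 4 0 1" --pt "-2.5 -6 5 0 1" --pt "-3.35 -6.83 6 0 1" --pt "-3.35 -6.83 7.2 0 1" --pt "-3.35 -6.83 8.5 0 1" --pt "-3.35 -6.83 9.3 0 1" --pt "-3.35 -6.83 9.8 0 1"

```text
time: 6.77
tool_pos: [0.5074, -0.0368, 0.1165]
ee_rot: [-3.141, -0.0, 1.57]
wrist_force: [0.2, -0.5, -0.7]
width: 0.0099
finger_force: 30.0
```

Emit:
servo_tool --pt "0 0 0 0 1" --pt "0 0 0 0 1" --pt "0 0 0 0 1"

```text
time: 7.02
tool_pos: [0.5108, -0.0371, 0.1204]
ee_rot: [3.137, 0.001, 1.571]
wrist_force: [-0.1, -0.3, -1.5]
width: 0.0097
finger_force: 30.0
```

```bash
python3 -c "
from h import *
st();go((.51,-.037,.0767),1.571)"
```

```text
7.02 [ 0.5108 -0.0371  0.1204] [3.1372e+00 9.0000e-04 1.5706e+00] F [-0.08 -0.3  -1.54] w 0.0097 30.0
move [ 0.007 -0.04   1.746] yaw -0.004
```

Emit:
servo_tool --pt "0 -0.1 0.6 0 1" --pt "0 -0.1 1.2 0 1" --pt "0 -0.1 1.75 0 1" --pt "0 -0.1 1.75 0 1" --pt "0 -0.1 1.75 0 1"

```text
time: 7.43
tool_pos: [0.5081, -0.0372, 0.0753]
ee_rot: [3.14, 0.0, 1.57]
wrist_force: [0.3, 0.8, -0.9]
width: 0.0097
finger_force: 30.0
```

```bash
python3 -c "
from h import *
np.set_printoptions(precision=4,suppress=True)
st();T=snap('top','pics/top4.png');S=snap('scene','pics/scene4.png');p=robot.get_obs()['tool_pos']
a=p+[0,-.076,.002];ua,ub=proj(T,a),proj(S,a);print(ua,ub)
h=(.541,-.111,.075);print('hole',proj(T,h),proj(S,h))
ua=ua.astype(int);ub=ub.astype(int)
zoom([(T,ua[0]-20,ua[1]-30,40,50),(S,ub[0]-15,ub[1]-25,40,50)],'pics/h3.png',10)"
```

```text
7.43 [ 0.5081 -0.0372  0.0753] [3.1402 0.0003 1.5705] F [ 0.3   0.79 -0.92] w 0.0097 30.0
[352.6192 215.1172] [207.5917 235.2868]
hole [350.4903 201.4415] [217.9226 244.9878]
```

View pics/h3.png

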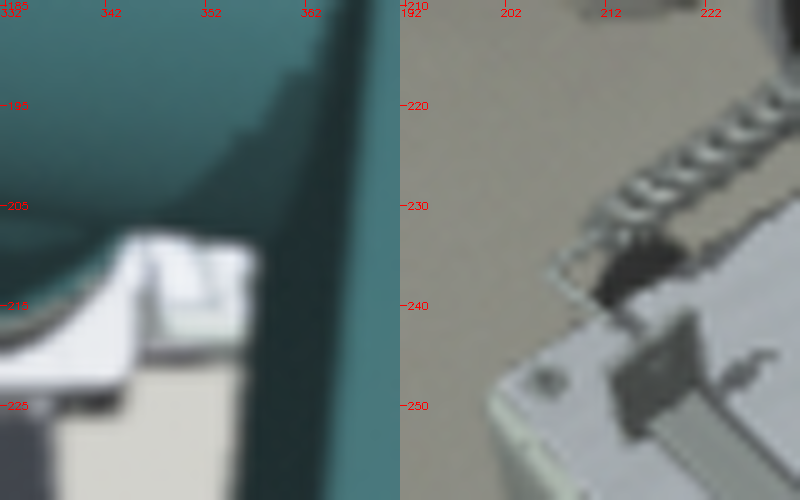

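The scene view shows the bend at (207.2,236.5), the tip at (214.7,242.3), and the lug's top corners at (212.7,246.7) and (220.7,240.7). The top view is blocked by the arm.

```bash
python3 -c "
from h import *
np.set_printoptions(precision=4,suppress=True)
S=snap('scene')
b=onz(S,207.2,236.5,.0773);t=onz(S,214.7,242.3,.0736)
l=onz(S,212.7,246.7,.086);r=onz(S,220.7,240.7,.086)
print(b,t,t-b,l,r,r-l,(l+r)/2);st()
bl,br=onz(S,214.7,253.2,.063),onz(S,222.5,248,.063);print(bl,br)
bias=b-np.array([.5081,-.0372-.0774,.0773]);print('bias',bias)
for n,q in(('post',onz(S,268.8,213.5,.079)),('pivot',onz(S,255.7,282.5,.079)),('rotor',onz(S,265.7,253.5,.084))):print(n,q-bias)
# image test of hue around lug to refine corners
im=cv2.cvtColor(S['image'],6);print(im[236:258,208:226])"
```

```text
[ 0.5103 -0.1155  0.0773] [ 0.5303 -0.1115  0.0736] [ 0.02    0.004  -0.0037] [ 0.5436 -0.1249  0.086 ] [ 0.5429 -0.1038  0.086 ] [-0.0006  0.0211  0.    ] [ 0.5432 -0.1143  0.086 ]
7.58 [ 0.509  -0.0374  0.0762] [3.1379 0.0008 1.5705] F [-0.8   0.37 -0.98] w 0.0096 30.0
[ 0.5456 -0.1246  0.063 ] [ 0.5464 -0.1047  0.063 ]
bias [ 0.0022 -0.0009  0.    ]
post [0.5509 0.0209 0.079 ]
pivot [ 0.6597 -0.1096  0.079 ]
rotor [ 0.6256 -0.0535  0.084 ]
[[129 134 135 135 105  54  50  48  48  48  49  63  87 101  97 115 161 171]
 [119 140 139 130  75  50  49  49  50  57  75  94  96 115 158 161 170 174]
 [153 131 135 108  52  49  49  54  69 104 156 159 157 160 172 172 172 170]
 [144 158 136  73  49  52  69 116 166 160 169 171 171 171 173 170 170 168]
 [134 130 139 132  60  66 110 163 174 170 170 167 154 162 168 168 168 170]
 [139 134 138 138 141  99 104 132 169 168 156 140 113 117 168 168 170 171]
 [135 118 140 168 147 115  97 103 130 155 136 108  80 103 168 170 172 172]
 [135 159 164 170 165 159 149 109 125 136 107  79  72  95 156 171 172 172]
 [162 169 170 168 169 168 154 128 107  91  79  73  72
[... 297 characters left out ...]
 72  71  91 116  99  98]
 [158 167 166 169 158 102  72  72  72  73  71  73  92 123  88  99 114 157]
 [167 166 167 169 163 119  73  72  72  73  72  92 129 137 126  93 118 169]
 [166 168 171 170 163 124  79  74  75  89 126 127 137 137 136 123  97 132]
 [169 171 170 169 168 150  83  72  90 134 136 135 135 135 137 136 123  98]
 [171 170 168 167 167 161 117  75  89 117 141 136 136 134 135 137 135 123]
 [168 169 167 168 170 167 144 136 157 150 125 141 136 137 135 136 136 136]
 [175 168 169 171 170 169 165 166 169 166 149 125 140 137 136 135 134 137]
 [167 171 170 170 168 171 168 169 166 166 165 150 124 140 137 137 135 136]
 [174 174 171 170 170 168 167 168 166 167 167 167 154 135 141 136 136 136]]
```

```bash
python3 -c "
from h import *
np.set_printoptions(precision=4,suppress=True)
S=snap('scene');b=np.array([.0022,-.0009,0])
for u in((217.3,246.2),(217.2,246),(217.65,247)):print(onz(S,*u,.075)-b)
h=np.array([.5395,-.113,.075]);st()
# TCP so tip lies 4 mm before front face, on leg line through hole
d=np.array([.0166,.0035,-.0037])
tip=h-d/d[0]*(.0015+.004+.0015)
print('tcp',tip-d-[0,-.0774,.002]);go(tip-d-[0,-.0774,.002],1.571)"
```

```text
[ 0.5403 -0.1129  0.075 ]
[ 0.5398 -0.1127  0.075 ]
[ 0.5424 -0.1135  0.075 ]
7.63 [ 0.5088 -0.0374  0.0759] [3.1384 0.0007 1.5704] F [-0.21  1.04 -0.51] w 0.0097 30.0
tcp [ 0.5159 -0.0406  0.0783]
move [-0.129  0.284 -0.091] yaw -0.006
```

Emit:
servo_tool --pt "-0.13 0.28 -0.09 0 1" --pt "-0.13 0.28 -0.09 0 1" --pt "-0.13 0.28 -0.09 0 1" --pt "-0.13 0.28 -0.09 0 1" --pt "-0.13 0.28 -0.09 0 1"

```text
time: 8.05
tool_pos: [0.5146, -0.0404, 0.0763]
ee_rot: [-3.141, 0.0, 1.57]
wrist_force: [0.4, 0.9, -0.3]
width: 0.0096
finger_force: 30.0
```

```bash
cat >> h.py <<'E'
def avg(n=6):
    F=[];P=[];M=[]
    for _ in range(n):
        snap("scene");o=robot.get_obs();F.append(o["wrist_force"]);P.append(o["tool_pos"]);M.append(o["wrist_torque"])
    print("t",round(o["time"],2),"P",np.round(np.mean(P,0),4),"F",np.round(np.mean(F,0),2),"sd",np.round(np.std(F,0),2),"M",np.round(np.mean(M,0),3));return np.mean(P,0),np.mean(F,0)
E
python3 -c "
from h import *
avg()"
```

```text
t 8.35 P [ 0.5145 -0.0404  0.0763] F [ 0.01 -0.13 -1.39] sd [0.37 0.4  0.47] M [-0.008 -0.06  -0.004]
```

Emit:
servo_tool --pt "0 0.06 -0.08 0 1" --pt "0 0.06 -0.08 0 1" --pt "0 0.06 -0.08 0 1"

```text
time: 8.6
tool_pos: [0.5163, -0.0405, 0.0786]
ee_rot: [3.141, 0.0, 1.57]
wrist_force: [0.3, 0.8, -0.4]
width: 0.0098
finger_force: 30.0
```

```bash
python3 -c "
from h import *
avg(8)"
```

```text
t 9.0 P [ 0.5161 -0.0404  0.0784] F [ 0.08  0.26 -1.24] sd [0.53 0.65 0.45] M [-0.009 -0.054  0.023]
```

Emit:
servo_tool --pt "0.01 0.07 0.01 0 1" --pt "0.03 0.14 0.03 0 1" --pt "0.05 0.22 0.05 0 1" --pt "0.05 0.22 0.05 0 1" --pt "0.05 0.22 0.05 0 1"

```text
time: 9.42
tool_pos: [0.5217, -0.0391, 0.077]
ee_rot: [-3.141, 0.0, 1.57]
wrist_force: [-0.9, -0.9, -2.0]
width: 0.0098
finger_force: 30.0
```

```bash
python3 -c "
from h import *
avg(8)"
```

```text
t 9.82 P [ 0.5216 -0.0392  0.0771] F [-0.11 -0.34 -0.99] sd [0.46 0.41 0.41] M [-0.015 -0.075  0.015]
```

Emit:
servo_tool --pt "0.01 0.06 0.01 0 1" --pt "0.025 0.12 0.025 0 1" --pt "0.025 0.12 0.025 0 1" --pt "0.025 0.12 0.025 0 1"

```text
time: 10.15
tool_pos: [0.5248, -0.0385, 0.0765]
ee_rot: [3.142, -0.0, 1.57]
wrist_force: [1.3, -0.8, -1.5]
width: 0.0097
finger_force: 30.0
```

```bash
python3 -c "
from h import *
avg(10)
S=robot.snapshot('scene');g=cv2.cvtColor(S['image'],6);print(g[232:258,204:228])"
```

```text
t 10.65 P [ 0.5246 -0.0385  0.0765] F [ 0.01  0.21 -1.1 ] sd [0.53 0.44 0.43] M [ 0.041 -0.1    0.006]
[[140 140 141 140 140 140 140 140 140 141 140 140 139 141 140 131 104 108
  146 150 101  90 102 107]
 [140 140 141 139 139 141 140 141 140 140 139 140 135 113 122 134 113  91
   98 122 119 131 106 109]
 [140 141 140 141 140 140 141 141 140 143 143 106  95 114 101 127 161 135
   95  88  95 103 122 152]
 [140 141 141 141 141 141 140 139 137 113  88  92 109 127  93  98 113 123
  103  95 105 138 153 117]
 [139 141 141 140 142 141 140 136 111  68  75 119 117 134 134 104  95  92
   91 124 161 158 117 101]
 [140 140 141 140 141 141 141 130  73  49  71 109 123  97 115 126 112  85
  121 164 163 117 100  98]
 [140 140 141 141 139 140 136 110  52  57  94 134 114  92  86  97 126 157
  154 121 118  97  97  96]
 [141 140 142 142 141 140 132  86  58  95 128 120  97  93  92 121 164 165
  117  99  98  98  97  97]
 [142 139 140 139 141 142 132 104 133 111 130 162 153 134 157 160 151 127
   98  98  98  98  98 100]
 [140 140 140 140 142 141 136 136 142 162 163 172 170 163 158 142 112  92
   98 114 159 
[... 929 characters left out ...]
69 168 169 168 169 172 172 164 123  77  73  76  88 125 128 136 139
  135 122  95 131 168 170]
 [172 170 168 169 171 171 172 170 163 122  83  74  88 138 137 135 135 136
  138 137 123  95 133 172]
 [178 176 176 172 172 171 169 169 167 152  95  75  89 121 145 137 136 135
  136 139 138 126  98 134]
 [157 174 160 176 170 169 169 169 172 166 141 138 158 152 130 145 137 137
  136 137 139 138 126  98]
 [156 177 168 160 176 169 171 172 172 170 167 167 170 167 151 129 144 137
  138 136 136 139 138 125]
 [140 167 179 170 169 173 173 170 171 172 171 170 168 168 166 152 129 144
  137 138 136 137 138 137]
 [127 147 171 179 175 176 172 172 173 170 168 169 169 168 170 168 154 129
  143 138 138 136 138 138]]
```

Emit:
servo_tool --pt "0.01 0.06 0.01 0 1" --pt "0.025 0.12 0.025 0 1" --pt "0.025 0.12 0.025 0 1" --pt "0.025 0.12 0.025 0 1"

```text
time: 11.03
tool_pos: [0.5277, -0.0379, 0.0758]
ee_rot: [3.142, 0.0, 1.57]
wrist_force: [-0.4, 0.5, -1.3]
width: 0.0096
finger_force: 30.0
```

```bash
python3 -c "
from h import *
avg(8)
S=robot.snapshot('scene');g=cv2.cvtColor(S['image'],6);print(g[238:256,210:228])"
```

```text
t 11.43 P [ 0.5276 -0.0379  0.0759] F [ 0.04 -0.08 -1.22] sd [0.36 0.58 0.42] M [ 0.043 -0.109 -0.001]
[[137 109  52  49  52  70 113 138 139 126 122 116 115 141 156 118  98  98]
 [134  84  50  53  75 120 134 106 111 102 104 130 155 115 115  98  98  97]
 [132  79  55  94 144 133 127 108  96  94 126 149 117 113 149  98  99  99]
 [139 122 120 138 121 128 162 159 143 126 112 112  97 119 170 149 100 100]
 [136 152 142 140 159 163 170 157 138 108  82  84  98 103 122 118 115 158]
 [161 157 161 137 149 164 152 137 108  80  74  80  99  98 100 115 161 172]
 [170 162 155 164 145 141 112  91  80  73  73  84 126 160 159 161 170 170]
 [172 170 166 157 136 108  79  72  74  72  72  85 134 171 170 169 162 121]
 [173 170 157 136  98  81  73  76  70  72  73  85 132 169 161 120 117 115]
 [171 165 132  98  76  74  78 110 145  73  73  83 123 162 116  97  99 120]
 [170 168 149  82  73  72  74  87 104  73  72  73  94 117  99  99 115 161]
 [168 169 157  86  72  73  73  74  75  73  78  81  89  99 116 159 161 170]
 [170 171 164 117  72  74  73  74  74  93 128 130 123  93 119 170 169 169]
 [172 173 165 124  76  74  75  88 126 129 139 139 136 121  89 132 169 170]
 [172 170 166 135  83  71  86 136 137 136 136 137 138 136 121  96 133 172]
 [170 168 169 156  97  75  89 120 143 137 136 135 136 138 137 124  97 135]
 [169 168 172 166 141 138 157 152 126 138 120 137 136 137 137 138 125  98]
 [170 172 172 170 167 168 171 168 153 128 141 138 138 136 136 139 138 128]]
```

A bright spot has appeared at (217.8,247.3) on the lug's back face, so the tip is through the hole and there is no push force. Feeding the leg further in.

Emit:
servo_tool --pt "0.01 0.06 0.01 0 1" --pt "0.025 0.12 0.025 0 1" --pt "0.035 0.18 0.04 0 1" --pt "0.035 0.18 0.04 0 1"

```text
time: 11.82
tool_pos: [0.5323, -0.037, 0.0747]
ee_rot: [-3.142, 0.0, 1.57]
wrist_force: [-0.1, 0.8, -1.7]
width: 0.0098
finger_force: 29.9
```

```bash
python3 -c "
from h import *
avg(8)
S=robot.snapshot('scene');g=cv2.cvtColor(S['image'],6);print(g[238:256,210:228])"
```

```text
t 12.22 P [ 0.5322 -0.037   0.0749] F [-0.2   0.11 -1.1 ] sd [0.5  0.49 0.42] M [ 0.027 -0.072  0.008]
[[139 111  52  49  51  56  86 123 104 102  97 136 161 168 140  90 128 145]
 [133  86  48  52  79 136 163 133 121 105 105  97 112 125 109 103 110 116]
 [130  78  53  98 160 169 169 136 129 117 128 133 114 103  89 100  99  98]
 [138 128 145 162 173 171 156 137 122 131 111 104 107  99  96  99 101 100]
 [142 174 169 165 143 159 127 117 131 108  80 101 148 100 100 100  99  98]
 [165 174 170 159 134 129 142 128 109  78  73 105 169 149 101  98  99  97]
 [172 171 170 154 132 129 113  91  79  73  74  96 147 132 148  99  99 114]
 [171 173 165 130 132 108  82  72  72  73  72  80 102 118 167 156 149 104]
 [172 169 155 129  99  80  74  77  80  71  71  84 125 159 161 120 116 116]
 [172 165 132  96  75  73  77  95 105  69  73  82 124 163 117  99  99 120]
 [170 165 138  84  74  72  73  87 126 133  74  73  95 117  99  99 116 162]
 [168 169 154  85  72  72  72  75  96 114  89  82  90 100 116 160 161 170]
 [169 172 163 105  72  72  73  72  74 101 122  83  85  92 120 170 170 169]
 [172 173 164 121  76  74  75  89 127 129 135 130 127 120  98 132 169 171]
 [171 171 166 137  80  72  87 136 138 137 138 138 140 135 121  98 133 173]
 [170 169 169 155  90  77  91 121 143 139 136 136 138 139 138 122  91 136]
 [169 170 172 168 132 107 154 135 121 135 109 137 136 138 138 137 123  98]
 [171 173 173 171 166 163 170 163 151 127 135 137 138 136 137 138 139 125]]
```

Emit:
servo_tool --pt "0.01 0.05 0.01 0 1" --pt "0.02 0.1 0.02 0 1" --pt "0.02 0.1 0.02 0 1" --pt "0.02 0.12 0.02 0.2 1" --pt "0.04 0.2 0.02 0.4 1" --pt "0.08 0.28 0.02 0.6 1" --pt "0.12 0.36 0.02 0.8 1" --pt "0.16 0.4 0.02 1 1" --pt "0.2 0.45 0.02 1.1 1" --pt "0.2 0.45 0.02 1.1 1"

```text
time: 13.1
tool_pos: [0.5436, -0.0319, 0.0744]
ee_rot: [3.141, 0.0, 1.455]
wrist_force: [-1.4, -0.5, -0.9]
width: 0.0095
finger_force: 30.0
```

```bash
python3 -c "
from h import *
avg(8);st()
S=robot.snapshot('scene');g=cv2.cvtColor(S['image'],6);print(g[238:256,210:230])"
```

```text
t 13.5 P [ 0.5433 -0.032   0.0744] F [ 0.03 -0.25 -1.15] sd [0.45 0.42 0.28] M [-0.032 -0.089  0.014]
13.5 [ 0.5433 -0.0321  0.0744] [3.1416 0.     1.4551] F [-0.16 -0.84 -1.27] w 0.0096 30.0
[[138 111  53  51  49  54  92 147 164 175 160 136 106 127 140 132  98  91
   96  99]
 [133  87  50  53  81 138 172 172 173 174 160 112 117 109 106  94  75  69
   86 111]
 [133  80  56  99 161 170 177 173 173 171 156 132 117 107 141 122  93  87
   99 105]
 [140 130 146 164 175 174 173 172 160 147 125  93  88  90 106 133 153 100
  100 100]
 [144 175 171 174 173 170 164 156 140 110  86  74  94 136 140 159 119  99
  100 100]
 [168 176 173 173 173 165 150 138 109  81  73  73 104 168 170 163 101 100
   99  99]
 [173 172 173 172 159 142 113  93  80  74  74  74  99 149 123 117  99  99
  100 100]
 [173 175 171 152 139 109  80  76  81  76  74  73  82 104 114 158 150 101
  101 117]
 [173 173 167 131  99  81  74  76  85  89  82  75  78 108 152 122 119 116
  160 163]
 [173 172 165 126  82  76  74  74  79 109 143  85  77  94 117  99 101 122
  175 173]
 [173 172 167 137  82  75  76  90  76  88 124 144  90  84 100  99 117 163
  172 172]
 [171 171 171 158  88  73  76  79  74  73  97 130 110  86 100 100 120 172
  170 170]
 [172 173 175 163 104  74  75  75  74  95 129 134 135 126  92  99 104 135
  172 172]
 [174 175 173 165 122  74  78  99 127 131 138 138 140 140 127  96 100 119
  172 174]
 [174 173 172 167 138  80  78 100 138 140 139 139 138 141 140 127  96 122
  175 173]
 [173 172 170 172 161 115  88 107 135 137 140 138 138 140 139 140 127 103
  137 176]
 [171 172 175 174 172 164 158 162 159 134 139 138 139 138 138 141 139 129
  102 136]
 [173 174 173 173 174 173 172 172 169 158 134 140 139 140 138 137 140 140
  128 101]]
```

The leg is well through the lug and the arm is following. Now pulling to close it and start the stretch.

Emit:
servo_tool --pt "0.1 0 0 0 1" --pt "0.2 0 0 0 1" --pt "0.3 0 0 0 1" --pt "0.4 0 -0.02 0 1" --pt "0.5 0 -0.04 0 1" --pt "0.6 0 -0.06 0 1" --pt "0.7 0 -0.08 0 1" --pt "0.7 0 -0.08 0 1" --pt "0.7 0 -0.08 0 1"

```text
time: 14.3
tool_pos: [0.5453, -0.0152, 0.0763]
ee_rot: [-3.141, 0.001, 1.455]
wrist_force: [0.6, -4.0, -1.6]
width: 0.0097
finger_force: 29.9
```

```bash
python3 -c "
from h import *
avg(8);st()"
```

```text
t 14.7 P [ 0.5453 -0.015   0.0763] F [-0.5  -3.89 -2.06] sd [0.35 0.48 0.49] M [-0.719 -0.022 -0.014]
14.7 [ 0.5454 -0.0148  0.0763] [-3.1416e+00  2.0000e-04  1.4550e+00] F [-0.31 -3.31 -1.72] w 0.0095 29.9
```

Emit:
servo_tool --pt "0 0 -0.08 0 1" --pt "0 0 -0.15 0 1" --pt "0 0 -0.22 0 1" --pt "0.1 0 -0.22 0 1" --pt "0.22 0.01 -0.22 0 1" --pt "0.34 0.01 -0.22 0 1" --pt "0.46 0.02 -0.22 0 1" --pt "0.56 0.02 -0.22 0 1" --pt "0.65 0.03 -0.22 0 1" --pt "0.65 0.03 -0.22 0 1"

```text
time: 15.53
tool_pos: [0.5477, 0.0002, 0.0816]
ee_rot: [-3.141, 0.004, 1.455]
wrist_force: [-0.5, -8.4, -3.6]
width: 0.0097
finger_force: 30.0
```

```bash
python3 -c "
from h import *
np.set_printoptions(precision=4,suppress=True)
p,F=avg(8);st()
T=snap('top','pics/top5.png');S=snap('scene','pics/scene5.png')
e=p+[.0026,.0226,.002];ub=proj(S,e);print(ub,proj(T,e));ub=ub.astype(int)
zoom([(S,205,200,80,60)],'pics/h4.png',10)"
```

```text
t 15.93 P [ 0.5476 -0.0001  0.0816] F [-0.87 -8.28 -3.79] sd [0.38 0.58 0.52] M [-1.412  0.091 -0.03 ]
15.93 [ 0.5476 -0.0002  0.0816] [-3.1409  0.0037  1.4546] F [-0.98 -7.62 -3.27] w 0.0093 30.0
[268.7583 210.8663] [291.6417 198.5968]
```

View pics/h4.png

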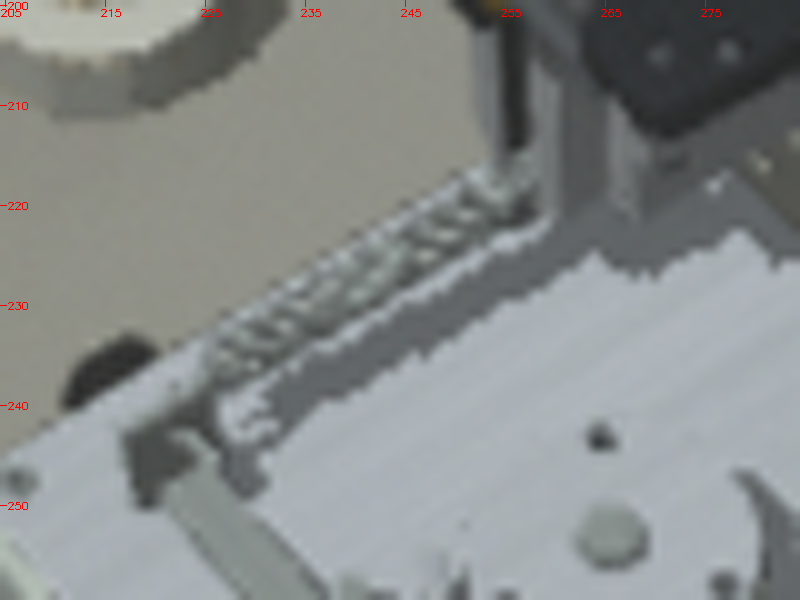

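The spring is hooked and stretched, and the arm looks closed. A finger hides the eye in this view, so I'll check the top view numerically.

```bash
python3 -c "
from h import *
for n in ('top0','top5'):
  t=cv2.imread(f'pics/{n}.png');print(cv2.cvtColor(t,6)[190:210,280:304]);print(t[198,291],t[206,300])"
```

```text
[[105 104 117 145 200 220 222 222 222 222 222 222 222 223 223 222 222 222
  223 223 223 223 223 223]
 [105 106 119 150 202 221 223 223 223 223 223 223 224 223 223 223 223 223
  223 224 223 223 223 223]
 [105 108 127 156 206 222 224 225 224 224 225 224 225 225 225 225 225 224
  224 224 225 224 224 224]
 [105 113 139 165 208 222 224 225 225 225 225 225 224 225 225 225 226 226
  226 226 225 226 226 226]
 [106 116 145 173 210 222 224 225 225 225 225 224 224 224 224 225 224 225
  225 225 225 225 225 226]
 [106 117 149 178 211 222 223 223 224 224 224 224 224 224 224 224 224 224
  224 225 225 225 225 225]
 [107 119 152 182 212 220 222 221 221 222 221 220 221 222 223 223 223 223
  223 223 224 224 224 224]
 [107 122 156 189 214 219 216 212 212 213 213 208 211 218 222 223 223 223
  223 223 223 223 223 222]
 [108 124 161 197 214 210 183 167 166 171 174 178 188 208 220 223 223 224
  224 224 224 224 223 223]
 [109 127 166 203 212 185 151 138 135 134 145 164 178 199 217 222 223 223
  223 223 223 224 223 224]
 [110 127 167 209 213 176 143 134 130 120 131 156 172 190 215 222 223 223
  223 223 224 22
[... 2294 characters left out ...]
3  83  96 110 106 102 101 102 102 102 102
  103 103 103 103 104 104]
 [120 125 132 147 154 152 134  99  82  94 101  99  98  99  99 100 100 101
  102 102 102 102 103 102]
 [121 127 136 148 154 150 131  97  75  77  82  83  86  87  88  90  92  92
   95  96  97  97  97  98]
 [121 129 138 150 154 151 134  98  73  67  69  70  71  72  73  74  75  76
   77  78  79  80  82  81]
 [121 130 138 150 155 152 140 105  75  66  66  67  67  67  67  67  68  68
   68  68  68  69  69  70]
 [120 128 136 150 151 142 131 100  73  66  67  67  67  67  67  67  67  67
   68  68  67  67  67  68]
 [119 129 142 166 161 132 108  84  69  66  67  67  66  67  67  67  67  67
   67  67  68  67  66  68]]
[150 144 141] [85 79 76]
```

Emit:
servo_tool --pt "0.04 0 0 0 1" --pt "0.04 0 0 0 1" --pt "0.04 0 0.04 0 1" --pt "0.04 0 0.08 0 1" --pt "0.04 0 0.12 0 1" --pt "0.04 0 0.12 0 1"

```text
time: 16.53
tool_pos: [0.5478, 0.0006, 0.0787]
ee_rot: [-3.141, 0.004, 1.455]
wrist_force: [-0.7, -8.5, -2.4]
width: 0.0097
finger_force: 30.0
```

```bash
python3 -c "
from h import *
avg(8)"
```

```text
t 16.93 P [0.5479 0.0006 0.079 ] F [-1.04 -8.72 -2.57] sd [0.39 0.41 0.62] M [-1.559  0.125 -0.048]
```

Emit:
servo_tool --pt "0 0 0.04 0 1" --pt "0 0 0.08 0 1" --pt "0 0 0.1 0 1" --pt "0 0 0.1 0 1"

```text
time: 17.27
tool_pos: [0.5481, 0.0005, 0.0767]
ee_rot: [3.141, 0.004, 1.455]
wrist_force: [-1.1, -8.6, -1.1]
width: 0.0092
finger_force: 30.0
```

```bash
python3 -c "
from h import *
avg(8)"
```

```text
t 17.67 P [5.481e-01 5.000e-04 7.680e-02] F [-0.93 -8.44 -1.89] sd [0.4  0.43 0.57] M [-1.639  0.147 -0.069]
```

Emit:
servo_tool --pt "0 0 0.04 0 1" --pt "0 0 0.08 0 1" --pt "0 0 0.13 0 1" --pt "0 0 0.13 0 1"

```text
time: 18.0
tool_pos: [0.5482, 0.0004, 0.0737]
ee_rot: [3.141, 0.005, 1.455]
wrist_force: [-1.8, -8.3, -1.1]
width: 0.0095
finger_force: 30.0
```

```bash
python3 -c "
from h import *
avg(8)"
```

```text
t 18.4 P [5.484e-01 4.000e-04 7.400e-02] F [-1.21 -8.39 -0.49] sd [0.55 0.55 0.55] M [-1.704  0.161 -0.048]
```

Emit:
servo_tool --pt "-0.05 0 0 0 1" --pt "-0.1 0 0 0 1" --pt "-0.14 0 0 0 1" --pt "-0.18 0 0 0 1" --pt "-0.18 0 0 0 1"

```text
time: 18.82
tool_pos: [0.5481, -0.0017, 0.0739]
ee_rot: [3.14, -0.001, 1.455]
wrist_force: [-0.9, -2.4, -0.1]
width: 0.0097
finger_force: 30.0
```

```bash
python3 -c "
from h import *
avg(8)"
```

```text
t 19.22 P [ 0.5481 -0.0017  0.0738] F [-0.16 -2.15  1.13] sd [0.61 0.53 0.83] M [-0.509 -0.054 -0.079]
```

The force moved from the gripper to the post, from 8.4 N down to 2.2 N, so the eye is in the groove. Releasing.

Emit:
servo_tool --pt "0 0 0 0 0.85" --pt "0 0 0 0 0.8" --pt "0 0 0 0 0.75" --pt "0 0 0 0 0.75" --pt "0 0 -0.5 0 0.75" --pt "0 0 -1 0 0.75" --pt "0 0 -2 0 0.75" --pt "0 0 -3.5 0 0.75" --pt "0 0 -5 0 0.75" --pt "0 0 -5 0 0.75"

```text
time: 20.05
tool_pos: [0.5519, -0.0024, 0.2096]
ee_rot: [3.123, -0.0, 1.455]
wrist_force: [0.0, 0.6, 1.1]
width: 0.0236
finger_force: 0.0
```

Emit:
servo_tool --pt "0 -1.5 -1 0 0.75" --pt "0 -3 -1 0 0.75" --pt "0 -4.5 -1 0 0.75" --pt "0 -6 -1 0 0.75" --pt "0 -6 -1 0 0.75" --pt "0 -6 -1 0 0.75"

```text
time: 20.55
tool_pos: [0.398, 0.0154, 0.2251]
ee_rot: [3.137, -0.0, 1.455]
wrist_force: [0.7, 0.4, 0.2]
width: 0.0234
finger_force: 0.0
```

```bash
python3 -c "
from h import *
st();T=snap('top','pics/top6.png');S=snap('scene','pics/scene6.png')
zoom([(T,275,185,80,60),(S,205,200,80,60)],'pics/h5.png',5)
a=cv2.imread('pics/h5.png');zoom([(S,205,200,80,60)],'pics/x.png',10);b=cv2.imread('pics/x.png')
t=cv2.resize(a[:,:400],None,fx=.75,fy=.75);b=b.copy();b[375:,:][:t.shape[0],500:800]=t;cv2.imwrite('pics/h6.png',b)"
```

```text
20.55 [0.398  0.0154 0.2251] [ 3.1365e+00 -1.0000e-04  1.4554e+00] F [0.66 0.37 0.17] w 0.0234 0.0
```

View pics/h6.png

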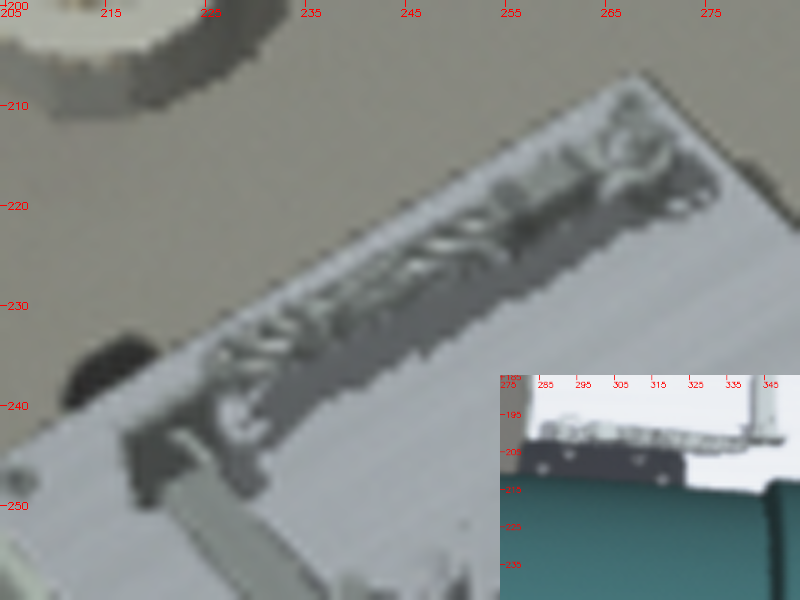

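The spring runs from the lug, with its leg through the hole near (223,244), to the post, with the eye round it near (268,214). It is stretched, the arm is closed and the gripper is clear, so I'm handing the job in.

```bash
python3 -c "
from bench import robot
print(robot.close_job())"
```

```text
the job is handed in; nothing more can be done
None
```

The return spring is refitted: its hook is through the lug hole, its eye is in the post groove, and it alone holds the arm closed. I handed the job in at about 21 s; the hand-in returned no verdict.

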